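# Hold out the middle-sized dispersing tool for inspection

## Task

Three look-alike dispersing tools of different thickness hang in the stand. Take the middle-sized one by its black hub, draw it straight up until its slotted head is clear above the stand, and only then tip it over until it lies roughly level in the air, about a quarter of a metre above the worktop. Finish while holding it there still, touching nothing else, so that its head can be inspected, and leave the other tools and everything else where they are.

Things in the scene. Friction and masses are not known exactly. Their poses are not given: they have to be found in the camera images.
- stand: Fixed blue and aluminium stand, 90 mm deep (x), 250 wide (y), 85 high. Origin under its middle, on the worktop; z up. Its 12 mm top plate has three 22 mm through holes, at y = -80, 0 and +80 mm; in each hangs one tool by its collar, in any order. Below the plate it is open down to a 12 mm base board.
- slim_hub (a point): Thinnest (leave it) dispersing tool, round, 0.12 kg: black hub 16 mm thick, 50 high, with 6 mm coupling on top; below it a steel collar 40 mm wide, 6 high, resting on the stand's plate; then a shaft 9 mm thick down to a slotted head 12 mm thick, whose end is 60 mm below the collar's underside. Point: hub centre, 31 mm above the collar's underside. z: from head to hub, up in the stand.
- middle_hub (a point): Middle-sized (take this one) dispersing tool, round, 0.17 kg: black hub 24 mm thick, 50 high, with 6 mm coupling on top; below it a steel collar 40 mm wide, 6 high, resting on the stand's plate; then a shaft 13 mm thick down to a slotted head 16 mm thick, whose end is 64 mm below the collar's underside. Point: hub centre, 31 mm above the collar's underside. z: from head to hub, up in the stand.
- thick_hub (a point): Thickest (leave it) dispersing tool, round, 0.24 kg: black hub 32 mm thick, 50 high, with 6 mm coupling on top; below it a steel collar 40 mm wide, 6 high, resting on the stand's plate; then a shaft 17 mm thick down to a slotted head 20 mm thick, whose end is 68 mm below the collar's underside. Point: hub centre, 31 mm above the collar's underside. z: from head to hub, up in the stand.
- middle_tip (a point): Centre of the lower end face of the middle-sized tool's slotted head, 95 mm from its hub's centre; same axes as middle_hub.
- beaker_c (a point): Bystander, loose: a small glass beaker, 52x58 mm, 59 high. The point is its centre, 29.5 mm above the worktop. To be left where it is.
- weight_c (a point): Bystander, loose: a white knobbed calibration weight, 27 mm thick, 48 high. The point is its centre, 24 mm above the worktop. To be left where it is.
- vial_c (a point): Bystander, loose: a small glass vial with a white cap, 25 mm thick, 51 high. The point is its centre, 25.5 mm above the worktop. To be left where it is.
- dish_c (a point): Bystander, loose: a clear petri dish, 62 mm across, 12 high. The point is its centre, 6 mm above the worktop. To be left where it is.
- marker_c (a point): Bystander, loose: a white pen with a blue cap, 12x138x14 mm, lying. The point is its centre, 7 mm above the worktop. To be left where it is.
- tweezers_c (a point): Bystander, loose: steel tweezers, 18x122x10 mm, lying. The point is its centre, 5 mm above the worktop. To be left where it is.
Things that resemble listed ones, but are neither listed nor needed, are in the scene too. Leave any green or yellow look-alike of the part that bears middle_hub alone.

How it is judged (in metres and radians):
On the way:
1. the middle-sized tool is drawn up, upright within 25 degrees, until its lower end is above the stand's top plate (over 88 mm high) (height (world z) of middle_tip above 0.088 m and angle between middle_hub's own z axis and vertical below 0.436 rad and contact force between middle and the fingers above 1 N), for 0.05 s.
At the end, for the whole second after the job is handed in: Middle-sized tool held still by the fingers, axis within 30 deg of level, hub centre over 200 mm and head end over 150 mm up, off the stand and other tools; those hang upright (moved under 20 mm, tilt under 0.2 rad); bystanders moved under 30 mm (angle between middle_hub's own z axis and vertical between 1.047 and 2.094 rad and height (world z) of middle_hub above 0.2 m and height (world z) of middle_tip above 0.15 m and contact force between middle and the fingers above 1 N and contact force between middle and stand below 0.1 N and contact force between middle and slim below 0.1 N and contact force between middle and thick below 0.1 N and linear speed of middle below 0.03 m/s and angular speed of middle below 0.3 rad/s and distance of each of slim_hub, thick_hub from where it was at the start of the episode below 0.02 m and angle between each of slim_hub, thick_hub's own z axis and vertical below 0.2 rad and distance of each of beaker_c, weight_c, vial_c, dish_c, marker_c, tweezers_c from where it was at the start of the episode below 0.03 m); the arm keeps its last pose, push and grip.
It fails at once if one of the other two tools is lifted, shifted over 20 mm or tilted over 0.2 rad (not (distance of each of slim_hub, thick_hub from where it was at the start of the episode below 0.02 m and angle between each of slim_hub, thick_hub's own z axis and vertical below 0.2 rad)).
It fails at once if a bystander is moved more than 30 mm (distance of any of beaker_c, weight_c, vial_c, dish_c, marker_c, tweezers_c from where it was at the start of the episode above 0.03 m).
It also fails if it takes over 35 s, if anything falls off the work surface, if the arm or the gripper's body presses on something with over 40 N, if the wrist force passes 120 N, or if a joint passes its speed limit or range.

## Robot

A 7-joint arm with a two-finger parallel gripper is mounted at the origin on a cart in front of the work surface, level with it; the furniture and walls round the work are solid. World frame = base frame: x ahead of the robot, y to its left, z up, the work surface at z = 0. Lengths are in mm, angles in degrees, forces in N, time in s.
With the tool pointing down it reaches from about 350 to 900 mm from the base axis. Payload 7.2 kg.
Tool frame: the origin (TCP) lies on the centre line of the jaws, within the pads' length; the fingertips stand 8 mm ahead of it and the grasp point (between the pads) lies 11 mm behind it (tip_extent is the distance from the TCP to the fingertips, in mm); z points along the fingers, y is the line along which they close (so a half turn about z gives the same grasp; the last joint's range is limited). The gripper opens to 85 mm and grips with 20 to 120 N. Pads are 22 mm wide; open, the fingers measure 114 mm over their backs; the gripper's body (76 mm by 85 mm) begins 54 mm behind the grasp point. The pads swing forward as they close: fully open they stand 13 mm farther back than shut.
Start: joints at [-79.939, 23.554, -0.728, 91.456, 0.321, 64.991, -4.71], TCP at [150.879, 606.518, 239.297] pointing down, gripper open.
Joint ranges: [-169.25, 169.25], [-16.82, 113.86], [-84.01, 82.57], [7.8, 145.47], [-59.2, 239.2], [7.22, 106.19], [-163.78, 163.78]. Speed limits (degrees/s): [136.94, 136.94, 172.46, 172.46, 180, 180, 180].

## Interface

Orientations are given as a 3x3 rotation matrix whose columns are the frame's x, y, z axes.
In Python, from station import get_state, get_image, camera_params, close_job, search_frame, tip_extent gives the robot as it stands.
- The arm moves only by the shell command python3 -m jog 'ROWS' [FORCE]. ROWS is JSON, a list of rows, each an object of numbers: "grip": the closure in counts, from 0 (fully open) to 255 (shut); "x", "y", "z": the shift along the tool's x, y, z in mm; "ax", "ay", "az": the turn, a rotation vector about the tool's x, y, z in degrees. A call has 1 to 12 rows; each row shifts and turns the commanded pose from where the row before left it, along the tool's axes as they then stand; what a row does not reach is not made up. A row lasts 1/10 s, in which the tool goes at most 50 mm and 8.59 degrees, less where a joint would pass 70% of its speed; a pose out of reach is approached as far as the arm can. A call is refused whole if a number of a shift passes 50 or a number of a turn 8.59, either way. A call with a gripper value outside its range is refused whole. The fingers move at their own pace and stop on an object; FORCE is the grip in N (left out, the last holds). Time passes only in rows, so rows that do not move let the fingers close. It gives the time, the measured TCP pose, the force, the opening and the grip force at its end, in the units of the state.
- get_state(): the state, without advancing time (a new reading comes with each control period).
- get_image(name): name is "scene" or "top"; returns the picture (480x640x3 uint8, red, green, blue); there is no depth.
- camera_params(name): a dict with "fovy" (degrees; the focal length in pixels is half the picture's height over the tangent of half this angle, whatever the lens; pixels are square), "cx", "cy" (the principal point, pixels), "T" (4x4, takes a point from camera to world coordinates). Camera axes: x right, y up, looking along -z (the intrinsics and any distortion apply to the point x, -y, -z); pixel columns grow to the right and rows downward; lengths in mm; the calibration is good to about 2 mm. A picture is of the moment at which its call begins. camera_params takes no time and is no camera call.
- close_job(): hands the job in; it is judged then, once.
Trained networks look in the newest picture that a camera, given by its name, has taken for a name from the list of things; names that differ only in an ending like _2 or _b are one class to them, and where a whole thing is asked for, a point or a joint stands for the part that bears it (a point fixed in the world has none). Each returns a list of dicts, best first, with "p" (0 to 1); they miss things now and then, are a little off and sometimes report something else, mostly with a low value. They report only what shows in the picture. A call takes as long as a camera call. They do not tell look-alikes from the thing itself.
- search_frame(camera, name): "point" ([x, y, z] in mm, in world coordinates, good to about 4 mm: the middle of the surface that is visible of it).
The state is a dict: "time": time; "q": joint angles; "qd": joint speeds; "effort": joint torques, N m; "ee_pos": TCP position; "orientation": TCP orientation; "contact_force": force on the tool from outside, world axes, zero at the start; "torque": the same for the moment, N m; "gripper_width": finger opening in mm; "finger_force": force on a finger pad.
Only numpy, scipy, OpenCV 4.12 (cv2) and the standard library are available. Lean on these libraries where they do the work, as an engineer would, in place of code of your own. Each camera call takes 0.05 s, during which the arm holds its last target. There are 200 camera calls.

## Working session

There is one attempt and no reset: what is moved stays moved. The work goes in short steps, Python scripts to look and compute and a shell command to move; the robot and the scene stay as the last step left them, time stands still between calls to the robot, and variables do not carry over. Pictures are saved under pics/ and viewed, at most 10 in all, crops included, and the job is handed in when it is done.

```bash
mkdir -p pics
cat > h.py <<'E'
import numpy as np, cv2
from station import *
def proj(cam,p):
    c=camera_params(cam);T=np.array(c["T"]);f=240/np.tan(np.radians(c["fovy"]/2))
    q=np.linalg.inv(T)@np.append(p,1);return np.array([c["cx"]+f*q[0]/-q[2],c["cy"]-f*q[1]/-q[2]])
def ray(cam,u,v,z):
    c=camera_params(cam);T=np.array(c["T"]);f=240/np.tan(np.radians(c["fovy"]/2))
    d=T[:3,:3]@np.array([(u-c["cx"])/f,-(v-c["cy"])/f,-1]);o=T[:3,3];return o+d*(z-o[2])/d[2]
E
python3 - <<'E'
from h import *
for n in("scene","top"):
    cv2.imwrite(f"pics/{n}0.png",get_image(n)[:,:,::-1]);c=camera_params(n);print(n,{k:c[k] for k in c if k!="T"},np.round(c["T"],2).tolist())
    for o in("stand","slim_hub","middle_hub","thick_hub","beaker_c","weight_c","vial_c"):
        for r in search_frame(n,o)[:3]: print(n,o,np.round(r["point"]),round(r["p"],2),np.round(proj(n,r["point"])))
s=get_state();print(s["time"],s["ee_pos"],np.round(s["orientation"],3).tolist(),tip_extent)
E
```

```text
scene {'fovy': 50.686935673882346, 'cx': 314.70658257960554, 'cy': 241.29845584123296} [[0.7, 0.53, -0.48, 18.15], [-0.71, 0.5, -0.49, -580.03], [-0.02, 0.69, 0.72, 952.21], [0.0, 0.0, 0.0, 1.0]]
scene stand [509.  -3.  73.] 0.61 [292. 268.]
scene stand [ 522. -322.    1.] 0.35 [404. 367.]
scene slim_hub [523.  24.  90.] 0.6 [288. 253.]
scene middle_hub [624. -66.  75.] 0.84 [346. 254.]
scene middle_hub [524. -64. 109.] 0.69 [315. 268.]
scene middle_hub [428. -54.  75.] 0.67 [281. 300.]
scene thick_hub [514.  96. 123.] 0.8 [263. 230.]
scene thick_hub [722. 223.   1.] 0.54 [292. 201.]
scene beaker_c [740. -41.  38.] 0.79 [369. 234.]
scene beaker_c [ 416. -357.   10.] 0.48 [385. 411.]
scene vial_c [746.  98.  30.] 0.44 [331. 210.]
top {'fovy': 42.37793343880909, 'cx': 317.3338955599826, 'cy': 223.37579025827029} [[-0.45, 0.76, -0.46, -182.35], [-0.89, -0.38, 0.25, 415.91], [0.01, 0.52, 0.85, 1518.6], [0.0, 0.0, 0.0, 1.0]]
top stand [506.  38.  84.] 0.72 [321. 255.]
top stand [ 528. -318.    6.] 0.46 [427. 214.]
top slim_hub [521.  27.  91.] 0.62 [322. 248.]
top slim_hub [506.  38.  84.] 0.53 [321. 255.]
top middle_hub [623. -61.  76.] 0.56 [334. 210.]
top middle_hub [ 534. -152.   77.] 0.54 [378. 221.]
top middle_hub [519. -48. 105.] 0.47 [348. 235.]
top thick_hub [520. 106. 132.] 0.79 [296. 252.]
top beaker_c [748. -39.  31.] 0.64 [307. 189.]
top beaker_c [506.  36.  83.] 0.5 [322. 255.]
top vial_c [747. 105.  33.] 0.47 [262. 207.]
top vial_c [520.  29.  92.] 0.34 [322. 248.]
0.8 [150.9056922  606.52341378 239.31741649] [[-0.97, 0.241, 0.0], [0.241, 0.97, 0.0], [0.0, 0.0, -1.0]] 8.0
```

View pics/scene0.png

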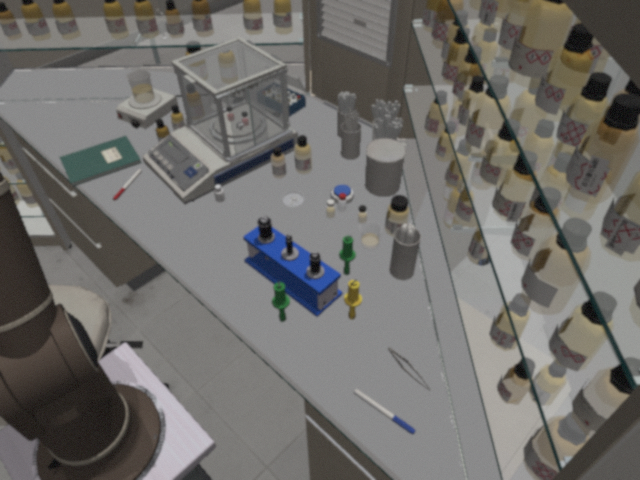

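View pics/top0.png

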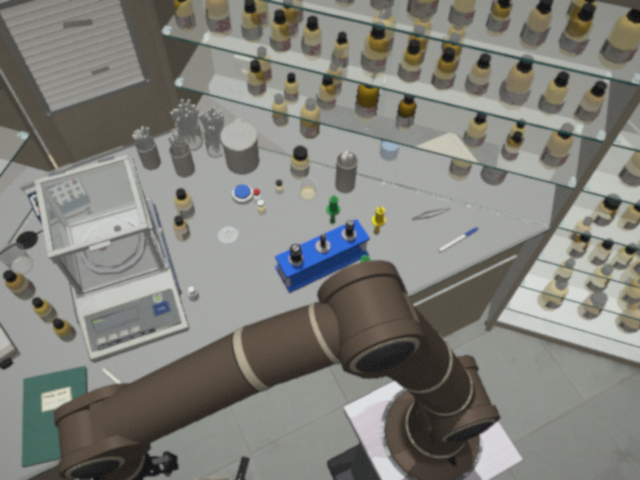

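The stand holds three black hubs: in the scene view at about (264,229), (289,243) and (315,263). Green and yellow look-alikes stand around the near end at (281,293), (347,248) and (353,293). Next I'll enlarge the stand and fit its model in both views.

Run:
```python
from h import *
a=cv2.imread("pics/scene0.png")[205:315,230:370];b=cv2.imread("pics/top0.png")[190:300,260:400]
r=lambda i:cv2.resize(i,(0,0),fx=5.4,fy=5.4,interpolation=3)
def mark(i,cam,ox,oy):
    i=r(i)
    for x,y in((516,102),(518,22),(521,-57)):
        for z,c in((91,(0,0,255)),(141,(0,255,255))):
            u=((proj(cam,(x,y,z))-[ox,oy])+.5)*5.4;cv2.drawMarker(i,tuple(int(k) for k in u),c,0,14,1)
    return i
A=mark(a,"scene",230,205);B=mark(b,"top",260,190)
cv2.imwrite("pics/crop.png",cv2.resize(np.vstack([A[:,:],B]),(378,594))) if 0 else cv2.imwrite("pics/cropA.png",A);cv2.imwrite("pics/cropB.png",B)
```

```text
(no output)
```

View pics/cropA.png

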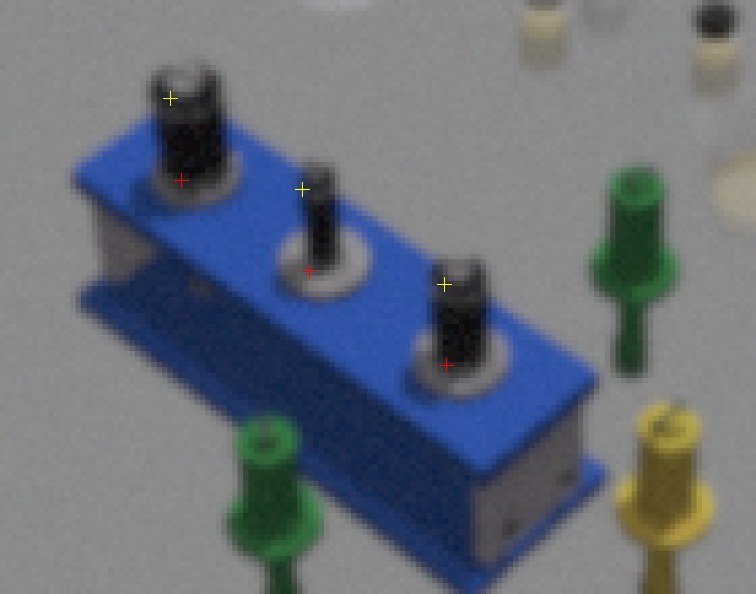

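View pics/cropB.png

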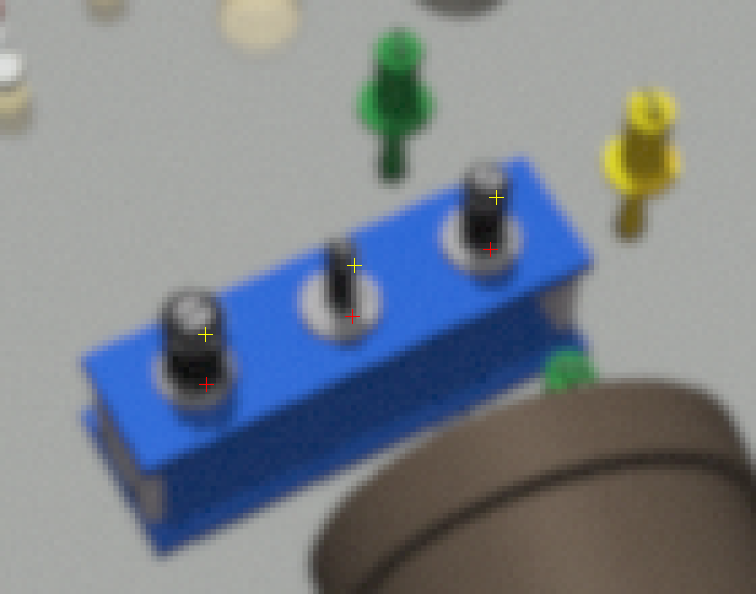

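The hub widths in the crop are about 68, 30 and 52 px. So the tool at the right end, scene (315,267), is the middle-sized one; the slim one is in the centre and the thick one at the far left. I'll refine the positions from the collar ellipses.

Run:
```python
from h import *
for cam,o,ps in(("scene",(230,205),((197,180),(324,261),(462,358))),("top",(260,190),((197,372),(341,302),(482,238)))):
    for p in ps: print(cam,np.round(ray(cam,p[0]/5.4-.5+o[0],p[1]/5.4-.5+o[1],90),1))
```

```text
scene [521.6  97.9  90. ]
scene [526.9  22.6  90. ]
scene [529.  -57.9  90. ]
top [525. 103.  90.]
top [528.4  22.7  90. ]
top [529.4 -56.7  90. ]
```

```bash
python3 - <<'E'
from h import *
for p in((187,195,50),(145,155,50),(192,145,50)): print(np.round(ray("scene",*p)))
E
python3 -m jog '[{"x":-29,"y":-31},{"x":-29,"y":-31},{"x":-29,"y":-31},{"x":-29,"y":-31},{"x":-29,"y":-31},{"x":-29,"y":-31}]'
```

```text
[505. 406.  50.]
[525. 645.  50.]
[651. 584.  50.]invalid input
```

```bash
python3 -m jog '[{"grip":0,"x":-29,"y":-31,"z":0,"ax":0,"ay":0,"az":0},{"grip":0,"x":-29,"y":-31,"z":0,"ax":0,"ay":0,"az":0},{"grip":0,"x":-29,"y":-31,"z":0,"ax":0,"ay":0,"az":0},{"grip":0,"x":-29,"y":-31,"z":0,"ax":0,"ay":0,"az":0},{"grip":0,"x":-29,"y":-31,"z":0,"ax":0,"ay":0,"az":0},{"grip":0,"x":-29,"y":-31,"z":0,"ax":0,"ay":0,"az":0}]'
```

```text
time: 1.4
ee_pos: [275.5, 382.5, 239.5]
orientation: [[-0.97, 0.241, 0.0], [0.241, 0.97, 0.001], [-0.0, 0.001, -1.0]]
contact_force: [0.1, 0.4, 0.2]
gripper_width: 85.4
finger_force: 0.0
```

```bash
python3 -m jog '[{"grip":0,"x":-32,"y":-33,"z":0,"ax":0,"ay":0,"az":0},{"grip":0,"x":-32,"y":-33,"z":0,"ax":0,"ay":0,"az":0},{"grip":0,"x":-32,"y":-33,"z":0,"ax":0,"ay":0,"az":0},{"grip":0,"x":-32,"y":-33,"z":0,"ax":0,"ay":0,"az":0},{"grip":0,"x":-32,"y":-33,"z":0,"ax":0,"ay":0,"az":0},{"grip":0,"x":-32,"y":-33,"z":0,"ax":0,"ay":0,"az":0},{"grip":0,"x":-32,"y":-33,"z":0,"ax":0,"ay":0,"az":0},{"grip":0,"x":-32,"y":-33,"z":0,"ax":0,"ay":0,"az":0},{"grip":0,"x":-32,"y":-33,"z":0,"ax":0,"ay":0,"az":0},{"grip":0,"x":-32,"y":-33,"z":0,"ax":0,"ay":0,"az":0},{"grip":0,"x":0,"y":0,"z":0,"ax":0,"ay":0,"az":-8},{"grip":0,"x":0,"y":0,"z":0,"ax":0,"ay":0,"az":-8}]'; python3 -c "
from station import *
import numpy as np
s=get_state();R=np.array(s['orientation']);print(R.T@(np.array([529.3,-57.4,200])-s['ee_pos']),s['q'])"
```

```text
time: 2.6
ee_pos: [506.2, -15.2, 239.2]
orientation: [[-0.999, -0.038, 0.0], [-0.038, 0.999, -0.001], [-0.0, -0.001, -1.0]]
contact_force: [-0.6, 1.1, -0.4]
gripper_width: 85.5
finger_force: 0.0
[-21.53516529 -43.04407875  39.23035046] [-25.27680873  12.16673425  25.34994051 109.02184109  -5.9379915
  60.08451383  94.69976176]
```

```bash
python3 -m jog '[{"grip":90,"x":-11,"y":-22,"z":10,"ax":0,"ay":0,"az":0},{"grip":90,"x":-10.5,"y":-21,"z":20,"ax":0,"ay":0,"az":0},{"grip":90,"x":0,"y":0,"z":20,"ax":0,"ay":0,"az":0},{"grip":90,"x":0,"y":0,"z":10,"ax":0,"ay":0,"az":0},{"grip":90,"x":0,"y":0,"z":0,"ax":0,"ay":0,"az":0}]'
python3 - <<'E'
from h import *
s=get_state();t=s["ee_pos"];print(t,s["gripper_width"])
for n,o in(("scene",(255,190)),("top",(280,180))):
    i=get_image(n)[:,:,::-1][o[1]:o[1]+110,o[0]:o[0]+140];cv2.imwrite(f"pics/n_{n}.png",cv2.resize(i,(0,0),fx=5,fy=5,interpolation=3))
i=np.vstack([cv2.imread(f"pics/n_{n}.png") for n in("scene","top")]);cv2.imwrite("pics/near.png",cv2.resize(i,(381,600)))
E
```

```text
time: 3.1
ee_pos: [527.8, -55.2, 178.1]
orientation: [[-0.999, -0.036, -0.003], [-0.036, 0.999, 0.0], [0.003, 0.0, -1.0]]
contact_force: [0.1, -0.5, 0.5]
gripper_width: 55.6
finger_force: 0.0
[527.78348107 -55.24147644 178.07696663] 55.5629712876048
```

View pics/n_scene.png

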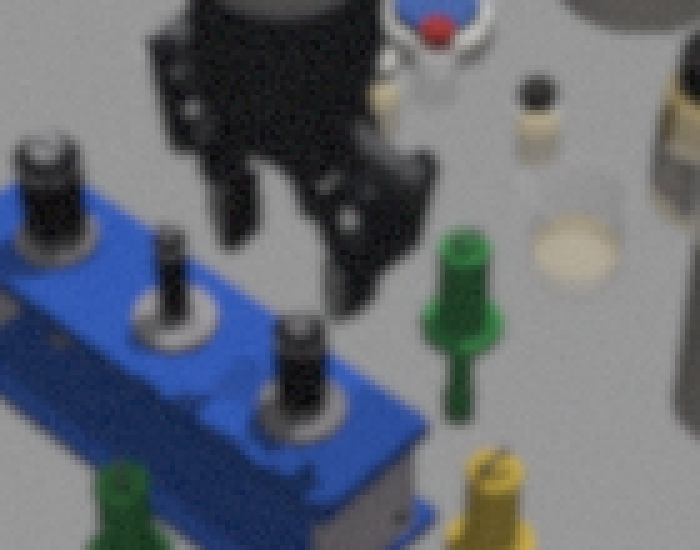

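The crop shows the two fingertips at about (240,240) and (345,310), straddling the middle hub's top at (300,325). The projected offset matches the height difference, so I can descend.

```bash
python3 -m jog '[{"grip":90,"x":-1.5,"y":-2,"z":12,"ax":0,"ay":0,"az":0},{"grip":90,"x":0,"y":0,"z":12,"ax":0,"ay":0,"az":0},{"grip":90,"x":0,"y":0,"z":12,"ax":0,"ay":0,"az":0},{"grip":90,"x":0,"y":0,"z":12,"ax":0,"ay":0,"az":0},{"grip":90,"x":0,"y":0,"z":12,"ax":0,"ay":0,"az":0},{"grip":90,"x":0,"y":0,"z":8,"ax":0,"ay":0,"az":0},{"grip":90,"x":0,"y":0,"z":0,"ax":0,"ay":0,"az":0}]'
```

```text
time: 3.9
ee_pos: [529.5, -57.6, 109.9]
orientation: [[-0.999, -0.035, -0.002], [-0.035, 0.999, -0.0], [0.002, -0.0, -1.0]]
contact_force: [0.4, 0.2, -1.0]
gripper_width: 55.3
finger_force: 0.0
```

```bash
python3 -m jog '[{"grip":150,"x":0,"y":0,"z":0,"ax":0,"ay":0,"az":0},{"grip":160,"x":0,"y":0,"z":0,"ax":0,"ay":0,"az":0},{"grip":170,"x":0,"y":0,"z":0,"ax":0,"ay":0,"az":0},{"grip":180,"x":0,"y":0,"z":0,"ax":0,"ay":0,"az":0},{"grip":255,"x":0,"y":0,"z":0,"ax":0,"ay":0,"az":0},{"grip":255,"x":0,"y":0,"z":0,"ax":0,"ay":0,"az":0},{"grip":255,"x":0,"y":0,"z":0,"ax":0,"ay":0,"az":0},{"grip":255,"x":0,"y":0,"z":0,"ax":0,"ay":0,"az":0}]' 80
```

```text
time: 4.7
ee_pos: [530.7, -57.4, 111.9]
orientation: [[-0.999, -0.036, 0.001], [-0.036, 0.999, 0.0], [-0.001, 0.0, -1.0]]
contact_force: [-0.7, 1.3, 5.2]
gripper_width: 22.0
finger_force: 78.1
```

Gripped at 22 mm, which is near the 24 mm hub and not the 16 or 32. Now straight up.

```bash
python3 -m jog '[{"grip":255,"x":0,"y":0,"z":-8,"ax":0,"ay":0,"az":0},{"grip":255,"x":0,"y":0,"z":-12,"ax":0,"ay":0,"az":0},{"grip":255,"x":0,"y":0,"z":-15,"ax":0,"ay":0,"az":0},{"grip":255,"x":0,"y":0,"z":-15,"ax":0,"ay":0,"az":0},{"grip":255,"x":0,"y":0,"z":-15,"ax":0,"ay":0,"az":0},{"grip":255,"x":0,"y":0,"z":-15,"ax":0,"ay":0,"az":0},{"grip":255,"x":0,"y":0,"z":-15,"ax":0,"ay":0,"az":0},{"grip":255,"x":0,"y":0,"z":-15,"ax":0,"ay":0,"az":0},{"grip":255,"x":0,"y":0,"z":-15,"ax":0,"ay":0,"az":0},{"grip":255,"x":0,"y":0,"z":-15,"ax":0,"ay":0,"az":0},{"grip":255,"x":0,"y":0,"z":0,"ax":0,"ay":0,"az":0},{"grip":255,"x":0,"y":0,"z":0,"ax":0,"ay":0,"az":0}]'
python3 - <<'E'
from h import *
print(get_state()["q"])
i=get_image("scene")[:,:,::-1][170:300,240:400];cv2.imwrite("pics/lift.png",cv2.resize(i,(0,0),fx=4.5,fy=4.5,interpolation=3))
E
```

```text
time: 5.9
ee_pos: [530.2, -57.7, 251.5]
orientation: [[-0.999, -0.035, 0.001], [-0.035, 0.999, 0.0], [-0.001, 0.0, -1.0]]
contact_force: [0.0, -0.9, -1.8]
gripper_width: 21.9
finger_force: 78.2
[-21.18324824  14.45300805  27.06472927 104.75673007  -7.37474487
  62.4752848  100.58837141]
```

View pics/lift.png

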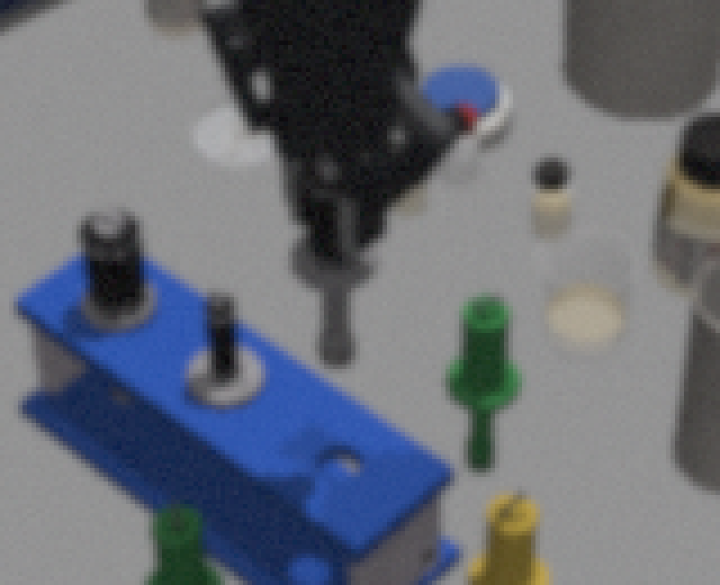

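The tool hangs upright in the fingers with its head at (337,355) in the crop, well above the plate. The other two stay in the stand. Now tip it.

```bash
python3 -m jog '[{"grip":255,"x":0,"y":0,"z":-10,"ax":0,"ay":-4,"az":0},{"grip":255,"x":0,"y":0,"z":-10,"ax":0,"ay":-6,"az":0},{"grip":255,"x":0,"y":0,"z":0,"ax":0,"ay":-6,"az":0},{"grip":255,"x":0,"y":0,"z":0,"ax":0,"ay":-6,"az":0},{"grip":255,"x":0,"y":0,"z":0,"ax":0,"ay":-6,"az":0},{"grip":255,"x":0,"y":0,"z":0,"ax":0,"ay":-6,"az":0},{"grip":255,"x":0,"y":0,"z":0,"ax":0,"ay":0,"az":0}]'; python3 -c "
from station import *
print(get_state()['q'])"
```

```text
time: 6.65
ee_pos: [525.8, -57.8, 268.4]
orientation: [[-0.831, -0.035, 0.556], [-0.028, 0.999, 0.02], [-0.556, 0.001, -0.831]]
contact_force: [0.3, 0.3, -1.8]
gripper_width: 22.3
finger_force: 78.4
[-23.81211074  -5.29566858  25.37233131 130.13295685  -0.28093643
  20.94159963  94.37138726]
```

Run:
```python
from h import *
for z in(200,300,400): print(z,np.round(ray("top",330,128,z)),np.round(ray("top",450,156,z)),np.round(ray("scene",480,200,z)),np.round(ray("scene",440,110,z)))
for z in(100,150,200): print(z,np.round(ray("scene",407,222,z)),np.round(ray("top",346,152,z)))
for p in((620,-20,270),(720,-20,240)):print(np.round(proj("scene",p)),np.round(proj("top",p)))
```

```text
200 [ 796. -136.  200.] [ 566. -380.  200.] [ 860. -245.  200.] [1102.   29.  200.]
300 [722. -94. 300.] [ 509. -319.  300.] [ 748. -289.  300.] [958. -52. 300.]
400 [648. -52. 400.] [ 452. -259.  400.] [ 636. -334.  400.] [ 814. -133.  400.]
100 [ 785. -116.  100.] [ 770. -178.  100.]
150 [ 740. -144.  150.] [ 736. -157.  150.]
200 [ 695. -171.  200.] [ 703. -136.  200.]
[331. 181.] [322. 174.]
[362. 171.] [305. 153.]
```

```bash
python3 -m jog '[{"grip":255,"x":-15,"y":15,"z":5,"ax":0,"ay":0,"az":0},{"grip":255,"x":-20,"y":20,"z":7,"ax":0,"ay":0,"az":0},{"grip":255,"x":-20,"y":20,"z":7,"ax":0,"ay":0,"az":0},{"grip":255,"x":-20,"y":20,"z":7,"ax":0,"ay":0,"az":0},{"grip":255,"x":0,"y":0,"z":0,"ax":0,"ay":-6,"az":0},{"grip":255,"x":0,"y":0,"z":0,"ax":0,"ay":-6,"az":0},{"grip":255,"x":0,"y":0,"z":0,"ax":0,"ay":-6,"az":0},{"grip":255,"x":0,"y":0,"z":0,"ax":0,"ay":0,"az":0}]'; python3 -c "
from station import *
print(get_state()['q'])"
```

```text
time: 7.45
ee_pos: [606.8, 6.0, 292.3]
orientation: [[-0.72, -0.004, 0.694], [-0.024, 1.0, -0.019], [-0.694, -0.03, -0.72]]
contact_force: [-1.0, 1.0, -1.6]
gripper_width: 22.2
finger_force: 78.5
[-2.85681050e+01  3.54024002e-02  1.93684493e+01  1.28038320e+02
  4.16368317e+01  1.12643888e+01  4.36144289e+01]
```

```bash
python3 -m jog '[{"grip":255,"x":0,"y":0,"z":0,"ax":0,"ay":-4,"az":0},{"grip":255,"x":0,"y":0,"z":0,"ax":0,"ay":-4,"az":0},{"grip":255,"x":0,"y":0,"z":0,"ax":0,"ay":-4,"az":0},{"grip":255,"x":0,"y":0,"z":0,"ax":0,"ay":-4,"az":0},{"grip":255,"x":0,"y":0,"z":0,"ax":0,"ay":0,"az":0}]'; python3 -c "
from station import *
print(get_state()['q'])"
```

```text
time: 7.95
ee_pos: [608.5, -7.2, 293.2]
orientation: [[-0.654, 0.026, 0.756], [-0.025, 0.998, -0.056], [-0.756, -0.056, -0.652]]
contact_force: [-0.3, 0.0, -1.9]
gripper_width: 22.4
finger_force: 78.6
[-2.80895584e+01 -4.89651775e-02  1.84841424e+01  1.31823417e+02
  9.14502667e+01  1.04542478e+01 -6.36972146e+00]
```

The wrist is swinging through to its other branch (j5 is now 91°), so I'll keep going.

```bash
python3 -m jog '[{"grip":255,"x":0,"y":0,"z":0,"ax":0,"ay":-4,"az":0},{"grip":255,"x":0,"y":0,"z":0,"ax":0,"ay":-4,"az":0},{"grip":255,"x":0,"y":0,"z":0,"ax":0,"ay":-4,"az":0},{"grip":255,"x":0,"y":0,"z":0,"ax":0,"ay":-4,"az":0},{"grip":255,"x":0,"y":0,"z":0,"ax":0,"ay":-4,"az":0},{"grip":255,"x":0,"y":0,"z":0,"ax":0,"ay":-4,"az":0},{"grip":255,"x":0,"y":0,"z":0,"ax":0,"ay":0,"az":0}]'; python3 -c "
from station import *
print(get_state()['q'])"
```

```text
time: 8.65
ee_pos: [606.1, -19.6, 288.6]
orientation: [[-0.416, 0.053, 0.908], [-0.052, 0.995, -0.082], [-0.908, -0.081, -0.412]]
contact_force: [-0.1, 0.1, -1.3]
gripper_width: 22.3
finger_force: 78.6
[-25.79212924   5.42113389  15.90184308 143.4026452  156.97853171
  35.43705988 -73.52920735]
```

```bash
python3 -m jog '[{"grip":255,"x":-2,"y":14,"z":9,"ax":0,"ay":0,"az":0},{"grip":255,"x":-2,"y":14,"z":9,"ax":0,"ay":0,"az":0},{"grip":255,"x":-2,"y":14,"z":10,"ax":0,"ay":0,"az":0},{"grip":255,"x":0,"y":0,"z":0,"ax":0,"ay":-4,"az":0},{"grip":255,"x":0,"y":0,"z":0,"ax":0,"ay":-4,"az":0},{"grip":255,"x":0,"y":0,"z":0,"ax":0,"ay":-4,"az":0},{"grip":255,"x":0,"y":0,"z":0,"ax":0,"ay":0,"az":0},{"grip":255,"x":0,"y":0,"z":0,"ax":0,"ay":0,"az":0},{"grip":255,"x":0,"y":0,"z":0,"ax":0,"ay":0,"az":0}]'
python3 - <<'E'
from h import *
print(get_state()["q"])
for n,o in(("scene",(240,110)),):
    i=get_image(n)[:,:,::-1][o[1]:o[1]+200,o[0]:o[0]+200];cv2.imwrite(f"pics/f_{n}.png",cv2.resize(i,(0,0),fx=3,fy=3,interpolation=3))
    for k in("slim_hub","thick_hub","middle_hub"): print(k,[(np.round(r["point"]),round(r["p"],2)) for r in search_frame(n,k)[:4]])
E
```

```text
time: 9.55
ee_pos: [637.2, 21.6, 282.1]
orientation: [[-0.216, 0.051, 0.975], [-0.064, 0.996, -0.067], [-0.974, -0.077, -0.212]]
contact_force: [0.2, 1.4, -1.0]
gripper_width: 22.4
finger_force: 78.6
[-26.47215643  19.2881597   10.67400725 145.02442885 158.28271818
  61.58604403 -82.8661185 ]
slim_hub [(array([522.,  22.,  92.]), 0.63), (array([ 417., -356.,    7.]), 0.3)]
thick_hub [(array([515.,  93., 123.]), 0.81)]
middle_hub [(array([426., -52.,  75.]), 0.81), (array([660.,  16., 283.]), 0.69), (array([624., -69.,  77.]), 0.66), (array([ 535., -164.,   74.]), 0.57)]
```

View pics/f_scene.png

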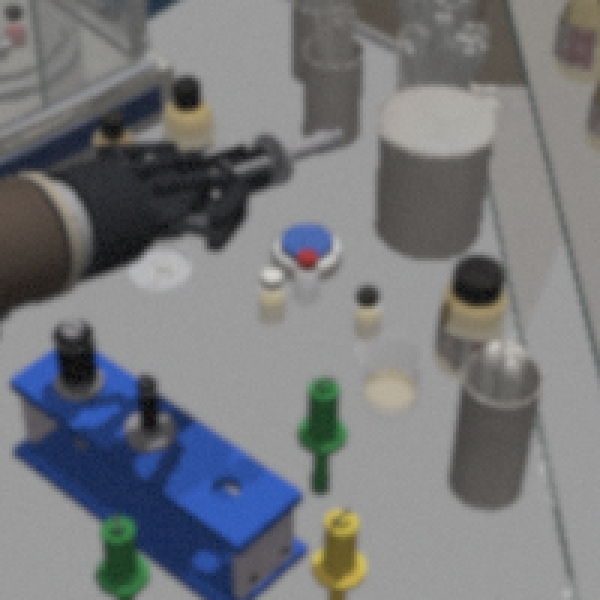

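The tool lies nearly level in the fingers: hub around crop (265,165), head at (340,135), in free air. The slim and thick tools are undisturbed. j4 is close to its limit, so I'll ease it off by a few centimetres and let the arm settle.

```bash
python3 -m jog '[{"grip":255,"x":0,"y":0,"z":8,"ax":0,"ay":0,"az":0},{"grip":255,"x":0,"y":0,"z":8,"ax":0,"ay":0,"az":0},{"grip":255,"x":0,"y":0,"z":8,"ax":0,"ay":0,"az":0},{"grip":255,"x":0,"y":0,"z":0,"ax":0,"ay":0,"az":0},{"grip":255,"x":0,"y":0,"z":0,"ax":0,"ay":0,"az":0},{"grip":255,"x":0,"y":0,"z":0,"ax":0,"ay":0,"az":0},{"grip":255,"x":0,"y":0,"z":0,"ax":0,"ay":0,"az":0},{"grip":255,"x":0,"y":0,"z":0,"ax":0,"ay":0,"az":0}]'
python3 - <<'E'
from h import *
s=get_state();print(s["q"],np.abs(s["qd"]).max())
E
```

```text
time: 10.55
ee_pos: [659.6, 21.2, 276.1]
orientation: [[-0.216, 0.048, 0.975], [-0.063, 0.996, -0.063], [-0.974, -0.075, -0.212]]
contact_force: [-0.7, 0.3, -1.6]
gripper_width: 22.6
finger_force: 78.6
[-25.2230812   21.53079416  11.02476685 142.46113626 160.16529336
  60.99906795 -83.89148106] 0.14822489172478545
```

```bash
python3 -c "
from station import *
print(close_job())"
```

```text
the job is handed in; nothing more can be done
None
```

The job is handed in at about 10.6 s with the middle-sized tool held still, about 12° off level and 0.28 m above the worktop. It was drawn straight up clear of the stand before tipping. The last picture showed the other two tools still in place; I did not re-measure the bystanders, and `close_job()` returned no verdict.

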